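# Weigh a counterweight on the sprung hook scale

## Robot

A 7-joint arm with a two-finger parallel gripper is mounted at the origin on a cart in front of the work surface, level with it; the furniture and walls round the work are solid. World frame = base frame: x ahead of the robot, y to its left, z up, the work surface at z = 0. Lengths are in m, angles in rad, forces in N, time in s.
With the tool pointing down it reaches from about 0.375 to 0.925 m from the base axis. Payload 3.1 kg.
Tool frame: the origin (TCP) lies on the centre line of the jaws, within the pads' length; the fingertips stand 22 mm ahead of it and the grasp point (between the pads) lies 3 mm ahead of it; z points along the fingers, y is the line along which they close (so a half turn about z gives the same grasp; the last joint's range is limited). The gripper opens to 85 mm and grips with 20 to 120 N. Pads are 22 mm wide; open, the fingers measure 114 mm over their backs; the gripper's body (76 mm by 85 mm) begins 54 mm behind the grasp point. The pads swing forward as they close: fully open they stand 13 mm farther back than shut.
Start: joints at [1.05, 0.383, 0.044, 1.598, -0.018, 1.161, -0.05], TCP at [0.267, -0.593, 0.253] pointing down, gripper open.
Joint ranges: [-2.61, 2.61], [-0.41, 2.15], [-1.48, 1.57], [0, 2.5], [-1.57, 4.71], [0.05, 1.97], [-2.85, 2.85]. Speed limits (rad/s): [2.79, 2.79, 3.14, 3.14, 3.14, 3.14, 3.14].

## Interface

Orientations are given as a rotation vector (axis times angle).
In Python, from workcell import reach, line_to, movej, let_go, grasp, hold, solve_ik, read_state, snapshot, camera_model, IKError, sign_off gives the robot as it stands. The module is installed in compiled form; this text tells all that it offers. Calls block until the motion is done:
- reach(position, orientation): joint-space move of the TCP to a pose.
- line_to(position, attitude=None, velocity=0.15, force_limit=None): straight line of the TCP; attitude=None keeps the orientation; velocity is the mean speed in m/s. With force_limit (N) it stops when the force on the tool has changed by that much, and returns True; else False.
- movej(angles): joint-space move.
- let_go() and grasp(newtons=None): open the fingers fully, or close them until they stop; newtons is the grip in N (None keeps the last).
- hold(seconds).
- solve_ik(position, orientation): joint angles nearest the present ones, or None.
- read_state(): the state.
- snapshot(name): name is "side" or "top"; returns (picture, depth): 384x512x3 uint8, red, green, blue; 384x512 float32, m along the optical axis (not along the pixel's ray), 0 where there is no reading.
- camera_model(name): a dict with "fx", "fy", "cx", "cy" (pixels), "world_from_camera" (4x4, takes a point from camera to world coordinates). Camera axes: x right, y down, z forward; pixel columns grow to the right and rows downward; lengths in m; the calibration is good to about 2 mm. A picture is of the moment at which its call begins. camera_model takes no time and is no camera call.
A pose or a line that the arm cannot do raises IKError and nothing moves.
- sign_off(): hands the job in; it is judged then, once.
The state is a dict: "time_s": time; "qpos": joint angles; "joint_velocities": joint speeds; "joint_efforts": joint torques, N m; "ee_pos": TCP position; "eef_rot": TCP orientation; "ft_force": force on the tool from outside, world axes, zero at the start; "wrist_torque": the same for the moment, N m; "grip_width": opening from 0.0 (shut) to 1.0 (fully open); "grasp_force": force on a finger pad.
Only numpy, scipy, OpenCV 4.12 (cv2) and the standard library are available. Lean on these libraries where they do the work, as an engineer would, in place of code of your own. Each camera call takes 0.05 s, during which the arm holds its last target. There are 200 camera calls.

## Task

Weigh the steel counterweight: hang it by its slot on the hook of the spring scale and lower it softly until the scale alone carries it before you let go, so that the hook never jumps or bounces. When it has hung free and quite still for at least two seconds, lift it off just as softly and stand it upright in the wooden tray without dropping it. Leave the other things on the bench where they are.

Things in the scene. Friction and masses are not known exactly. Their poses are not given: they have to be found in the camera images.
- weight_center (a point): Centre of the loose steel counterweight, half-way up its 104 mm; it starts upright on the bench. A dark foot 40 x 64 x 26 mm (x, y, z) carries a bright flat lug, 10 mm thick in x, 34 mm wide in y, with a slot right through it along x. Alike front and back. Mass differs from run to run, 0.19 to 0.6 kg, low in the foot. Axes: x through the slot, z up.
- weight_eye (a point): Middle of the slot's roof, 16 mm above weight_center: this comes to rest on the hook. The slot is 20 mm wide and 38 mm tall below here, narrowing at 45 degrees to an 8 mm wide flat roof. Above it the lug is a solid tab 36 mm tall, the place to grip, across its 34 mm (along y). Axes as weight_center.
- scale: Fixed spring scale; origin at the underside of its column. A base plate 130 x 110 x 12 mm, a grey column 50 x 56 mm, 218 mm tall, with white graduations on its front (-x) face, from which the hook arm sticks out. x points from the hook towards the column, z up.
- scale_hook (a joint): How far the hook has sunk, m: 0 empty (at its upper stop), at most 0.075. A vertical spring of 110 N/m holds it up: it sinks about 9 mm for each newton hung on it, lightly damped (it rings for about a second). Delicate: it must not be jolted, that is move faster than 0.1 m/s up or down, nor be pushed on with more than 12 N.
- hook_saddle (a point): Top of the hook in the middle of its saddle, where the slot's roof must rest (204 mm above the bench when empty; moves with the hook). The hook is a round steel bar 8 mm thick along the scale's x; the saddle is level for 22 mm, rises 8 mm towards the column (69 mm from here) and ends in front in the upturned tip. Axes as scale.
- hook_tip (a point): Top of the hook's upturned tip, 24 mm in front (-x) of the saddle's middle and 16 mm higher, moving with the hook. To hang the counterweight, its slot must pass over the tip from the front, towards the column, and then come down into the saddle. Axes as scale.
- tray: Fixed shallow wooden tray, 160 x 160 mm outside, 22 mm tall, walls and floor 7 mm thick (inside 146 x 146 mm, floor surface 7 mm above the origin). Origin at the centre of its underside.
- block_b: Bystander: wooden block 50 x 120 x 38 mm, origin at the centre of its underside.
- tape_1: Bystander: roll of masking tape, 104 mm across, 25 mm tall, lying flat, origin at the centre of its underside.
- sanding_block: Bystander: sanding block 62 x 112 x 32 mm, origin at the centre of its underside.
- screwdriver_red: Bystander: screwdriver with a red handle, 26 x 215 x 24 mm, lying on the bench, origin at the centre of its underside.
Not all that is in view belongs to the job. Leave any pink or turquoise look-alike of the part that bears weight_center alone.

How it is judged:
On the way:
1. the counterweight hangs by its slot in the saddle of the hook, let go and still, for 2 s (distance between weight_eye and hook_saddle below 0.016 m and contact force between weight and scale above 1 N and contact force between the fingers and weight below 0.05 N and velocity of joint scale_hook between -0.015 and 0.015 m/s and linear speed of weight below 0.03 m/s), for 2 s.
At the end, for the whole second after the job is handed in: The counterweight stands upright (within 0.08 rad) and still on the floor of the tray (its centre no higher than 64 mm above the bench and within 60 mm of the tray's centre along each of its sides), and the empty hook is back at its upper stop (within 4 mm) (x of weight_center in the frame of tray between -0.06 and 0.06 m and y of weight_center in the frame of tray between -0.06 and 0.06 m and height (world z) of weight_center below 0.064 m and angle between weight_center's own z axis and vertical below 0.08 rad and linear speed of weight below 0.02 m/s and contact force between weight and tray above 0.8 N and value of joint scale_hook below 0.004 m); the robot touches nothing.
It fails at once if the hook is jolted: it moves faster than 0.1 m/s up or down (velocity of joint scale_hook above 0.1 m/s or velocity of joint scale_hook below -0.1 m/s).
It fails at once if the counterweight is pushed against the scale with more than 12 N (contact force between weight and scale above 12 N).
It fails at once if the robot pushes on the scale with more than 12 N (contact force between any of the arm, the fingers and scale above 12 N).
It fails at once if the counterweight falls: it moves faster than 0.4 m/s while not held (linear speed of weight above 0.4 m/s and contact force between the fingers and weight below 0.05 N).
It fails at once if a bystander is moved by more than 20 mm (distance of any of block_b, tape_1, sanding_block, screwdriver_red from where it was at the start of the episode above 0.02 m).
It also fails if it takes over 62 s, if anything falls off the work surface, if the arm or the gripper's body presses on something with over 40 N, if the wrist force passes 120 N, or if a joint passes its speed limit or range.

## Working session

There is one attempt and no reset: what is moved stays moved. The work goes in short steps, each a Python script; the robot and the scene stay as the last script left them, time stands still between calls to the robot, and variables do not carry over. Pictures are saved under pics/ and viewed, at most 10 in all, crops included, and the job is handed in when it is done.

```bash
mkdir -p pics
cat > h.py <<'E'
import numpy as np, cv2
from workcell import *
def save(n,f):
    p,d=snapshot(n); cv2.imwrite(f'pics/{f}.png',p[:,:,::-1]); np.save(f'pics/{f}.npy',d); return p,d
def pts(n,d):
    c=camera_model(n); v,u=np.mgrid[:384,:512]
    P=np.stack([(u-c['cx'])/c['fx']*d,(v-c['cy'])/c['fy']*d,d],-1)
    T=np.array(c['world_from_camera']); return P@T[:3,:3].T+T[:3,3]
E
python3 - <<'E'
from h import *
for n in ('top','side'):
    p,d=save(n,n+'0'); print(n,camera_model(n))
a=[cv2.imread(f'pics/{n}0.png') for n in('top','side')]
s=read_state(); print(s['time_s'],s['ee_pos'],s['eef_rot'],s['ft_force'])
E
```

```text
top {'fx': 348.26490007514707, 'fy': 348.26490007514707, 'cx': 249.886397301616, 'cy': 189.85602472627014, 'world_from_camera': array([[ 0.01290233, -0.99756296,  0.06856869,  0.50173011],
       [-0.9998257 , -0.01194532,  0.01434863, -0.01048865],
       [-0.01349458, -0.06874187, -0.99754321,  1.21080645],
       [ 0.        ,  0.        ,  0.        ,  1.        ]])}
side {'fx': 435.0283966308883, 'fy': 435.0283966308883, 'cx': 248.8425031561333, 'cy': 193.52741547586254, 'world_from_camera': array([[-0.99915698, -0.03721313,  0.01733502,  0.54820827],
       [-0.03450186,  0.53235157, -0.84581997,  1.14128684],
       [ 0.02224728, -0.84570502, -0.53318671,  0.85175513],
       [ 0.        ,  0.        ,  0.        ,  1.        ]])}
0.1 [ 0.26639346 -0.59202382  0.25200399] [-3.06934417e+00 -6.58924257e-01  9.82991439e-04] [ 0.09930574  0.26475643 -0.55380335]
```

View pics/top0.png

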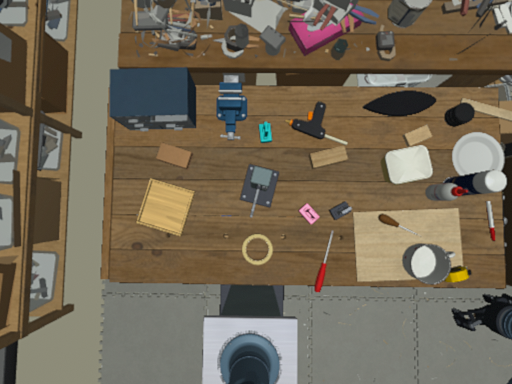

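View pics/side0.png

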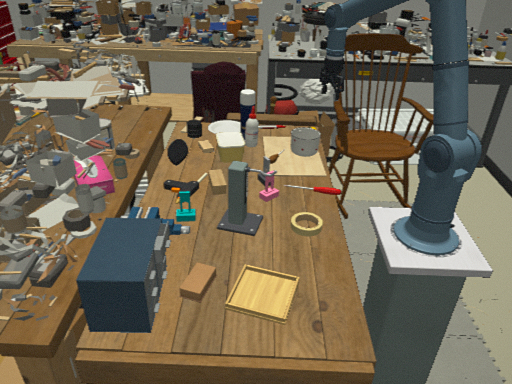

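The top view shows three look-alikes: turquoise (265,131), pink (310,213) and dark/steel (341,210). The steel one fits the description. The tray is at (166,207), the scale at (260,188) with its hook pointing down-left to about (254,213). I'll enlarge crops to confirm.

Run:
```python
from h import *
t=cv2.imread('pics/top0.png');s=cv2.imread('pics/side0.png')
a=cv2.resize(t[155:245,230:365],(800,533),interpolation=cv2.INTER_CUBIC)
b=cv2.resize(s[140:240,215:315],(600,600),interpolation=cv2.INTER_CUBIC)
cv2.imwrite('pics/ct.png',a);cv2.imwrite('pics/cs.png',b)
P=pts('top',np.load('pics/top0.npy')); 
hsv=cv2.cvtColor(t,cv2.COLOR_BGR2HSV)
for n,(u,v) in dict(w=(341,210),pink=(310,213),sc=(262,176),base=(248,195),hook=(254,212),tray=(166,207),tape=(246,240)).items(): print(n,P[v,u].round(3),t[v,u])
# tray: wood yellow, bright
roi=np.zeros(t.shape[:2],np.uint8); roi[165:250,120:210]=1
m=((P[...,2]>.012)&(P[...,2]<.05)&(roi>0)).astype(np.uint8)
c=max(cv2.findContours(m,0,1)[0],key=cv2.contourArea)
q=P[(cv2.drawContours(m*0,[c],-1,1,-1)>0)&(m>0)]
print('tray',cv2.minAreaRect(q[:,:2].astype(np.float32)))
# weight
roi[:]=0; roi[195:225,325:358]=1
for lo,hi in((.012,.04),(.05,.13)):
    q=P[(P[...,2]>lo)&(P[...,2]<hi)&(roi>0)]
    print('weight',len(q),cv2.minAreaRect(q[:,:2].astype(np.float32)),q.mean(0),np.percentile(q[:,2],[5,50,95]))
# scale
roi[:]=0; roi[155:225,235:285]=1
for nm,lo,hi in(('base',.005,.03),('col',.2,.3),('hook',.15,.212)):
    q=P[(P[...,2]>lo)&(P[...,2]<hi)&(roi>0)]
    print(nm,len(q),cv2.minAreaRect(q[:,:2].astype(np.float32)),q.mean(0),np.percentile(q[:,2],[5,50,95]))
print(q.round(3)[:80].tolist())
```

```text
w [ 0.518 -0.287  0.09 ] [64 62 59]
pink [ 0.507 -0.187  0.098] [119  96 152]
sc [ 0.61  -0.03   0.217] [136 135 115]
base [0.566 0.013 0.013] [81 74 71]
hook [ 0.508 -0.008 -0.   ] [ 70  98 120]
tray [0.521 0.296 0.008] [100 162 193]
tape [0.413 0.018 0.023] [126 185 201]
tray ((0.523626983165741, 0.298202246427536), (0.16088080406188965, 0.1600477695465088), 74.02263641357422)
weight 182 ((0.5186846852302551, -0.29837027192115784), (0.0403611958026886, 0.06382013857364655), 29.734004974365234) [ 0.51889054 -0.29315885  0.02647671] [0.02007915 0.02647872 0.03263248]
weight 61 ((0.5190235376358032, -0.2988009750843048), (0.010219957679510117, 0.03356026113033295), 30.433256149291992) [ 0.5187248  -0.2961728   0.09369833] [0.06254672 0.10237197 0.10695435]
base 809 ((0.5868072509765625, -0.026982225477695465), (0.23967696726322174, 0.1710895597934723), 0.8982563018798828) [ 0.58838768 -0.02239854  0.01218168] [0.0057767  0.01265815 0.01687153]
col 447 ((0.5656945705413818, -0.014713995158672333), (0.055709514766931534, 0.14448483288288116), 75.36658477783203) [ 0.5953278  -0.02273308 
[... 1427 characters left out ...]
 -0.011, 0.209], [0.547, -0.014, 0.21], [0.544, -0.014, 0.207], [0.541, -0.005, 0.209], [0.541, -0.011, 0.212], [0.539, -0.005, 0.206], [0.539, -0.008, 0.208], [0.539, -0.011, 0.209], [0.536, -0.005, 0.208], [0.536, -0.008, 0.205], [0.536, -0.011, 0.206], [0.533, -0.006, 0.206], [0.533, -0.008, 0.204], [0.53, -0.003, 0.202], [0.53, -0.006, 0.204], [0.53, -0.008, 0.2], [0.527, -0.003, 0.205], [0.527, -0.006, 0.206], [0.527, -0.008, 0.204], [0.524, -0.003, 0.204], [0.524, -0.006, 0.205], [0.524, -0.008, 0.204], [0.521, -0.003, 0.203], [0.521, -0.006, 0.204], [0.519, 0.0, 0.201], [0.518, -0.003, 0.206], [0.518, -0.006, 0.207], [0.516, 0.0, 0.203], [0.516, -0.003, 0.204], [0.516, -0.006, 0.207]]
```

View pics/ct.png

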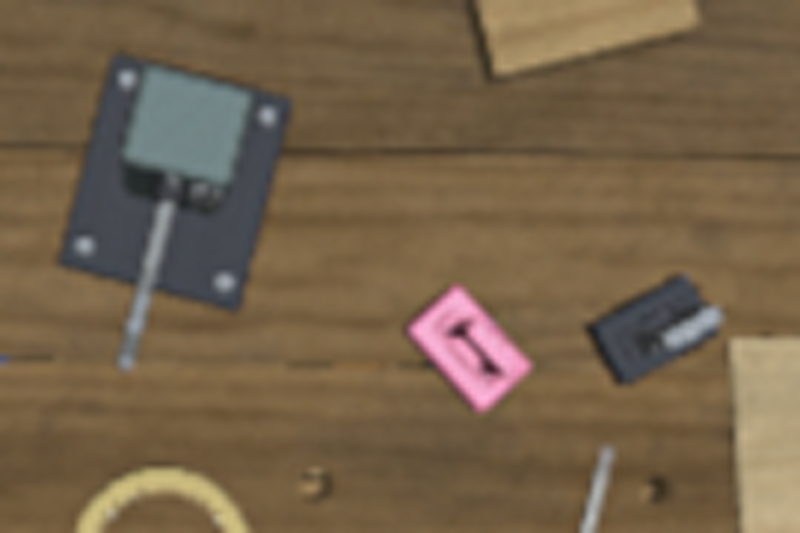

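View pics/cs.png

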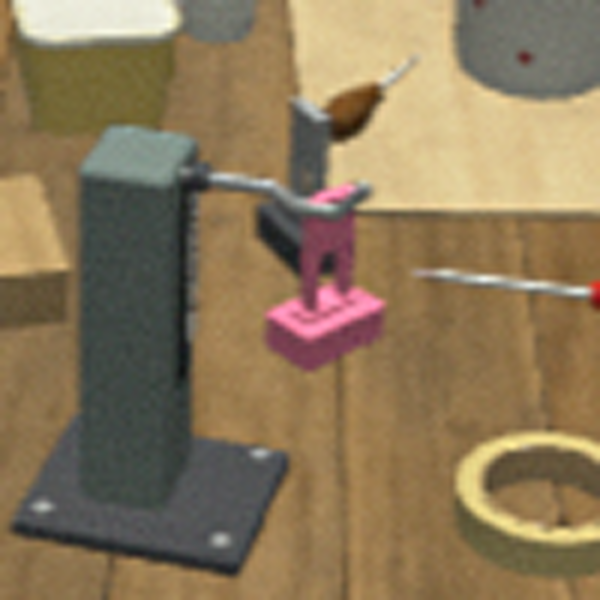

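The crops confirm it: the steel counterweight with a dark foot and bright lug is at top pixel (341,210). The pink one at (310,213) and the turquoise one are decoys. Its rectangle measures 40 x 64 mm, with the lug top near 0.104 m, which matches. Next I measure the hook line and tip.

Run:
```python
from h import *
P=pts('top',np.load('pics/top0.npy'));Q=pts('side',np.load('pics/side0.npy'))
v,u=np.mgrid[:384,:512]
def fit(q,n):
    l=cv2.fitLine(q[:,:2].astype(np.float32),cv2.DIST_HUBER,0,.01,.01).ravel(); 
    if l[0]<0:l[:2]*=-1
    s=(q[:,:2]-l[2:])@l[:2]; print(n,len(q),'ang',np.degrees(np.arctan2(l[1],l[0])),'pt',l[2:],'ends',l[2:]+s.min()*l[:2],l[2:]+s.max()*l[:2])
    o=np.argsort(s); print(q[o[:12]].round(3).tolist())
m=(P[...,2]>.195)&(P[...,2]<.235)&(v>185)&(v<225)&(u>240)&(u<280)&(P[...,0]<.575)
fit(P[m],'top bar')
m=(Q[...,2]>.19)&(Q[...,2]<.24)&(v>160)&(v<182)&(u>245)&(u<282)&(abs(Q[...,1])<.05)&(Q[...,0]<.575)
fit(Q[m],'side bar'); print(u[m].min(),u[m].max())
m=(P[...,2]>.214)&(P[...,2]<.23)&(v>155)&(v<225)&(u>240)&(u<285)&(P[...,0]>.58)
print('coltop',cv2.minAreaRect(P[m][:,:2].astype(np.float32)))
m=(P[...,2]>.008)&(P[...,2]<.017)&(v>160)&(v<210)&(u>238)&(u<281)
k=cv2.morphologyEx(m.astype(np.uint8),cv2.MORPH_OPEN,np.ones((3,3)))
print('base',cv2.minAreaRect(P[k>0][:,:2].astype(np.float32)))
```

```text
top bar 81 ang -14.637818 pt [ 0.53598285 -0.0080858 ] ends [0.49552026 0.00248244] [ 0.5751996  -0.01832865]
[[0.496, 0.002, 0.223], [0.496, -0.0, 0.219], [0.498, 0.005, 0.218], [0.498, 0.003, 0.22], [0.498, -0.0, 0.221], [0.501, 0.003, 0.217], [0.501, -0.0, 0.217], [0.501, -0.003, 0.21], [0.504, 0.003, 0.213], [0.504, -0.0, 0.21], [0.504, -0.003, 0.211], [0.507, 0.003, 0.209]]
side bar 83 ang -14.655259 pt [ 0.5431268  -0.00798005] ends [0.49256983 0.00524115] [ 0.57453656 -0.01619403]
[[0.492, 0.004, 0.218], [0.495, 0.007, 0.216], [0.495, 0.003, 0.221], [0.495, -0.0, 0.215], [0.498, 0.006, 0.215], [0.498, 0.005, 0.211], [0.498, 0.001, 0.216], [0.501, 0.003, 0.21], [0.5, -0.001, 0.205], [0.501, 0.0, 0.212], [0.501, -0.0, 0.215], [0.504, 0.006, 0.208]]
249 276
coltop ((0.6079845428466797, -0.02548578754067421), (0.055174145847558975, 0.05722667649388313), 75.33401489257812)
base ((0.6013926863670349, -0.023563727736473083), (0.10905098170042038, 0.12842249870300293), 76.4473648071289)
```

```bash
cat >> h.py <<'E'
from scipy.spatial.transform import Rotation as Ro
def down(yaw):  # yaw (deg) of tool y
    a=np.radians(yaw); y=np.array([np.cos(a),np.sin(a),0]); z=np.array([0,0,-1.]); return Ro.from_matrix(np.c_[np.cross(y,z),y,z]).as_rotvec()
W=np.array([.519,-.2985]); S=np.array([.519,-.003]); T=np.array([.5235,.298]); a=np.radians(-14.6); X=np.array([np.cos(a),np.sin(a)])
def ft(n=8):
    f=[]
    for _ in range(n): hold(.03); f.append(read_state()['ft_force'])
    return np.mean(f,0)
E
python3 - <<'E'
from h import *
for d in (0,180):
  for n,p,z,yw in(('pick',W,.09,120),('front',S-.07*X,.25,75.4),('hang',S,.17,75.4),('tray',T,.1,75.4)):
    q=solve_ik([*p,z],down(yw+d)); print(d,n,None if q is None else np.round(q,2))
E
```

```text
0 pick [ 1.35  0.92 -1.25  1.8   0.95  1.18  1.88]
0 front [ 0.59  0.05 -0.72  2.03  0.03  1.08  1.17]
0 hang [ 0.52  0.31 -0.67  1.96  0.23  0.95  1.05]
0 tray [ 0.17  0.71 -0.99  1.79  0.69  1.03  0.22]
180 pick [ 0.56  0.48 -0.13  1.84  0.09  0.83 -0.66]
180 front [ 0.41  0.03 -0.53  2.04  0.02  1.08 -1.96]
180 hang [ 0.29  0.26 -0.41  1.97  0.13  0.93 -2.01]
180 tray [ 0.02  0.6  -0.76  1.8   0.5   0.95 -2.79]
```

Run:
```python
from h import *
let_go()
reach([*W,.21],down(300))
f0=ft(); s=read_state(); print(s['time_s'],s['ee_pos'],f0)
save('top','above')
c=line_to([*W,.093],velocity=.1,force_limit=6); print('contact',c,read_state()['ee_pos'])
grasp(45); s=read_state(); print(s['time_s'],s['grip_width'],s['grasp_force'],s['ee_pos'],s['ft_force'])
line_to([*W,.125],velocity=.04)
hold(.3); f1=ft(); print(f1-f0,f1, read_state()['grip_width'],read_state()['time_s'])
save('side','lift')
```

```text
2.0333 [ 0.51841144 -0.29983386  0.2100608 ] [-0.21145568 -0.12930072  0.28455125]
contact False [ 0.51974402 -0.29887776  0.09389716]
3.925 0.38653603678698406 48.17949827760458 [ 0.5194148  -0.29893293  0.09343555] [ 0.51577516 -0.82697407  1.34364363]
[-0.1166007  -0.03374253 -2.94406666] [-0.32805638 -0.16304325 -2.65951541] 0.3905452850506563 5.4417
```

Run:
```python
from h import *
line_to([*W,.2555],velocity=.15)
line_to([*(S-.075*X),.2555],down(255.4),velocity=.12)
hold(.3); f=ft(); s=read_state(); print(s['time_s'],s['ee_pos'],f,s['grip_width'])
p,d=save('side','front'); t,e=save('top','front_t')
Q=pts('side',d)
b=cv2.resize(p[130:220,220:340,::-1],(800,600),interpolation=cv2.INTER_CUBIC); cv2.imwrite('pics/cf.png',b)
g=S-.075*X
near=np.linalg.norm(Q[...,:2]-g,axis=-1)<.06
for lo,hi in((.161,.190),(.192,.225)):
    q=Q[near&(Q[...,2]>lo)&(Q[...,2]<hi)]; print(len(q),q.mean(0),cv2.minAreaRect(q[:,:2].astype(np.float32)),np.percentile(q[:,2],[2,98]))
q=Q[near&(Q[...,2]>.12)&(Q[...,2]<.18)]; print('lowest',np.percentile(q[:,2],[0,1,5]))
```

```text
9.9167 [0.44643734 0.01592049 0.25549977] [ 0.13401044 -0.08859768 -2.76567832] 0.3905095249617933
198 [0.44406401 0.03298803 0.18097275] ((0.4432976543903351, 0.019823197275400162), (0.06602884829044342, 0.04002557322382927), 74.46756744384766) [0.16435927 0.18961374]
72 [0.45509854 0.02020174 0.2069153 ] ((0.4658595323562622, 0.005949053913354874), (0.035135332494974136, 0.07209556549787521), 58.420753479003906) [0.1920637  0.22240155]
lowest [0.16183372 0.16226691 0.16422808]
```

View pics/cf.png

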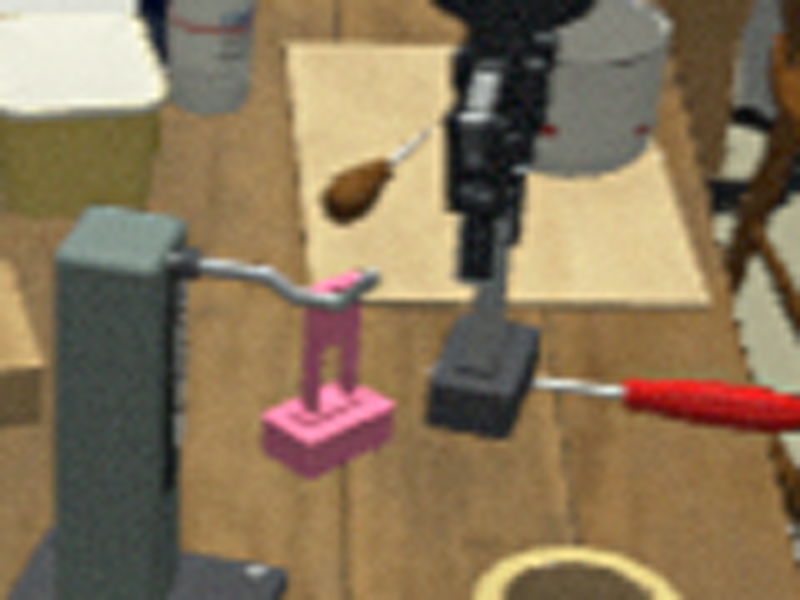

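The weight hangs upright in the grip in front of the hook tip (tip at crop pixel (372,275), foot at (485,375)). Its underside is at 0.162 m as planned and the lateral offset is only 1–3 mm, so I go in.

```bash
cat >> h.py <<'E'
H=S+.002*X-.0015*np.array([.2525,.9675])
E
python3 - <<'E'
from h import *
g=H-.075*X; line_to([*g,.2555],velocity=.03)
c=line_to([*H,.2555],velocity=.035,force_limit=1.5); hold(.2); s=read_state(); print('hit',c,s['time_s'],s['ee_pos'],ft())
if not c:
    c=line_to([*H,.2350],velocity=.02); hold(.2)
    print(read_state()['ee_pos'],ft())
p,d=save('side','in'); t,_=save('top','in_t')
a=cv2.resize(p[130:220,220:340,::-1],(800,600),interpolation=cv2.INTER_CUBIC)
cv2.imwrite('pics/ci.png',a)
E
```

```text
hit False 12.7583 [ 0.52052666 -0.00494348  0.25553971] [-0.23118503 -0.35373727 -2.82671287]
[ 0.52067527 -0.00494144  0.23518258] [-0.46875596  0.1108908  -2.43588527]
```

View pics/ci.png

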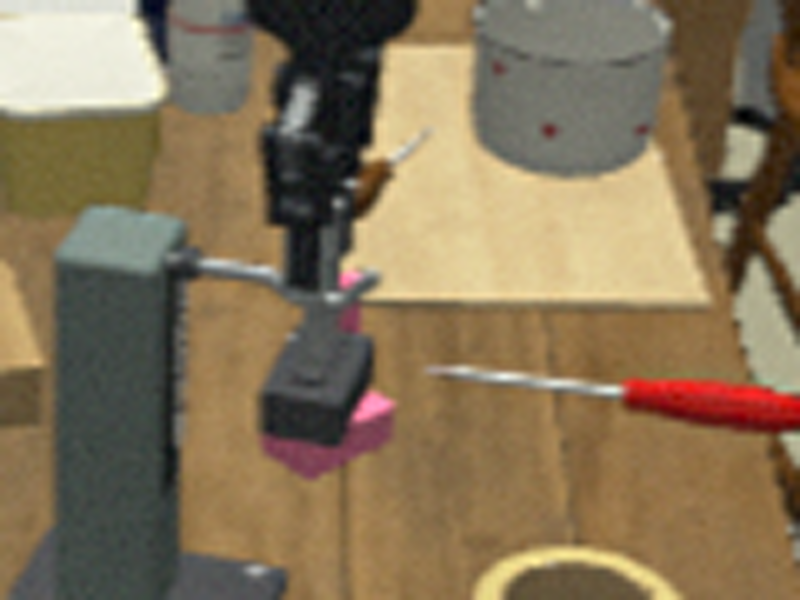

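Run:
```python
from h import *
p=cv2.imread('pics/in.png'); Q=pts('side',np.load('pics/in.npy'))
for v in range(168,184,2): print(v,[(u,)+tuple(np.round(1000*Q[v,u]).astype(int)) for u in range(263,274,2)])
cv2.imwrite('pics/ci2.png',cv2.resize(p[155:195,245:285],(600,600),interpolation=cv2.INTER_NEAREST))
```

```text
168 [(263, np.int64(532), np.int64(22), np.int64(236)), (265, np.int64(526), np.int64(21), np.int64(236)), (267, np.int64(520), np.int64(24), np.int64(238)), (269, np.int64(514), np.int64(19), np.int64(235)), (271, np.int64(507), np.int64(-20), np.int64(214)), (273, np.int64(485), np.int64(-406), np.int64(3))]
170 [(263, np.int64(531), np.int64(24), np.int64(231)), (265, np.int64(525), np.int64(21), np.int64(229)), (267, np.int64(520), np.int64(23), np.int64(231)), (269, np.int64(514), np.int64(15), np.int64(227)), (271, np.int64(493), np.int64(-385), np.int64(5)), (273, np.int64(485), np.int64(-394), np.int64(0))]
172 [(263, np.int64(531), np.int64(26), np.int64(225)), (265, np.int64(525), np.int64(24), np.int64(224)), (267, np.int64(519), np.int64(23), np.int64(224)), (269, np.int64(513), np.int64(17), np.int64(221)), (271, np.int64(500), np.int64(-198), np.int64(101)), (273, np.int64(501), np.int64(6), np.int64(215))]
174 [(263, np.int64(530), np.int64(-4), np.int64(201)), (265, np.int64(525), np.int64(20), np.int64(215)), (267, np.int64(519), np.int64(24), np.int64(218)), (269, n
[... 695 characters left out ...]
-198), np.int64(76)), (273, np.int64(491), np.int64(-203), np.int64(74))]
180 [(263, np.int64(529), np.int64(-24), np.int64(169)), (265, np.int64(524), np.int64(9), np.int64(188)), (267, np.int64(518), np.int64(10), np.int64(189)), (269, np.int64(511), np.int64(-10), np.int64(177)), (271, np.int64(505), np.int64(-22), np.int64(171)), (273, np.int64(498), np.int64(-31), np.int64(166))]
182 [(263, np.int64(529), np.int64(-9), np.int64(170)), (265, np.int64(524), np.int64(13), np.int64(184)), (267, np.int64(518), np.int64(14), np.int64(185)), (269, np.int64(511), np.int64(-7), np.int64(172)), (271, np.int64(505), np.int64(-13), np.int64(169)), (273, np.int64(498), np.int64(-13), np.int64(170))]
```

View pics/ci2.png

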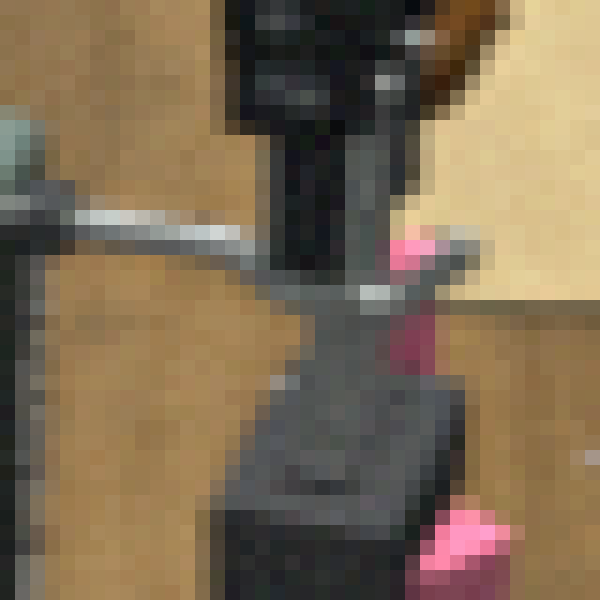

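The lug's near edge (pixel (267,178), y = +13 mm) is in front of the bar (y about -4 mm), so the bar is through the slot. Next I lower it onto the saddle while watching the force.

Run:
```python
from h import *
z=.2350; 
while z>.195:
    z-=.004; line_to([*H,z],velocity=.015); hold(.1); f=ft(6); s=read_state(); print(round(s['ee_pos'][2],4),f.round(2),s['wrist_torque'].round(2),round(s['time_s'],2))
    if abs(f[:2]).max()>2.5 or f[2]>-.5: break
```

```text
0.2311 [-0.08 -0.07 -2.82] [ 0.05 -0.05 -0.  ] 15.48
0.227 [-0.27 -0.05 -2.29] [-0.03 -0.02 -0.04] 16.2
0.2231 [ 0.11 -0.04 -1.79] [ 0.01 -0.05  0.01] 16.92
0.2191 [ 0.71  0.14 -1.14] [ 0.   -0.21  0.02] 17.63
0.2151 [ 0.46  0.21 -1.04] [ 0.03 -0.23  0.02] 18.35
0.2111 [ 1.05 -0.1  -0.46] [ 0.03 -0.15  0.02] 19.07
```

Run:
```python
from h import *
def show(): 
    hold(.1); f=ft(10); s=read_state(); print(s['ee_pos'].round(4),f.round(2),s['wrist_torque'].round(2),round(s['time_s'],2)); return f
G=H+.003*X
line_to([*G,.2111],velocity=.02); show()
line_to([*G,.2070],velocity=.015); show()
line_to([*G,.2050],velocity=.015); show()
save('side','low');
```

```text
[ 0.5233 -0.0058  0.2111] [-1.4   0.43 -0.59] [0.03 0.37 0.03] 19.8
[ 0.5237 -0.0058  0.2071] [-0.54  0.33 -0.22] [-0.03  0.12 -0.03] 20.66
[ 0.5237 -0.0057  0.2051] [ 0.16 -0.44  0.22] [-0.03 -0.03  0.02] 21.38
```

The tool is now unloaded (Fz at its empty value, side force about 0). I reduce the grip, then release and watch.

Run:
```python
from h import *
grasp(20); print(ft(8).round(2))
let_go(); s=read_state(); print(s['time_s'],s['grip_width'],s['grasp_force'],s['ft_force'])
hold(.3)
p,d=save('side','free'); t,_=save('top','free_t'); Q=pts('side',d)
b=cv2.resize(p[140:200,230:310,::-1],(800,600),interpolation=cv2.INTER_CUBIC); cv2.imwrite('pics/cr.png',b)
hold(3)
q,_=save('side','free2'); print('diff',np.abs(q.astype(int)-p)[140:200,230:310].mean(), read_state()['time_s'])
near=np.linalg.norm(Q[...,:2]-S,axis=-1)<.06
m=Q[near&(Q[...,2]>.11)&(Q[...,2]<.16)]; print(cv2.minAreaRect(m[:,:2].astype(np.float32)),np.percentile(m[:,2],[1,5]))
```

```text
[ 0.19 -0.5   0.39]
22.4667 1.0014222417362746 0.0 [0.54828553 0.13958274 0.12843016]
diff 2.903611111111111 25.9167
((0.5201342105865479, -0.002324853092432022), (0.06797581911087036, 0.04014735668897629), 75.5569076538086) [0.11553193 0.11822301]
```

View pics/cr.png

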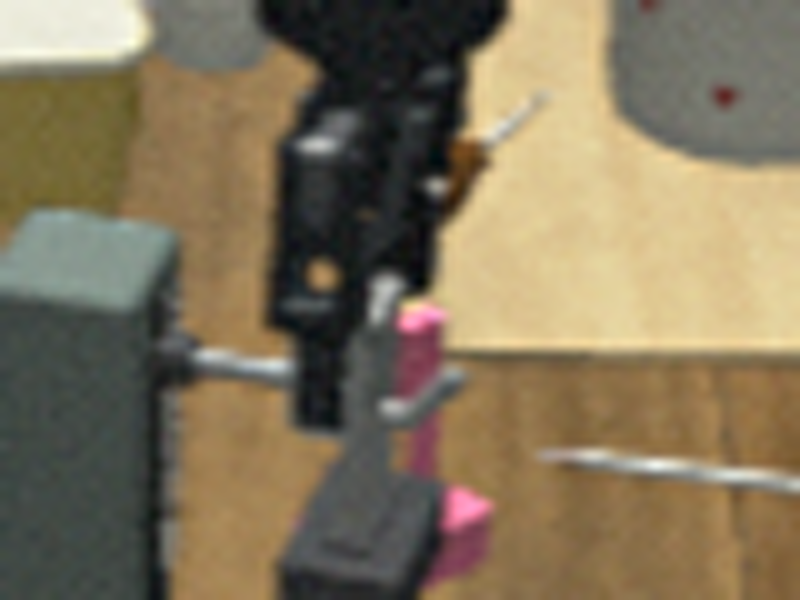

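The weight hangs clear of the open fingers on the hook (lug at crop (375,400), hook tip at (455,380)). I let it rest a little longer, then regrip, lift it off and back it out.

Run:
```python
from h import *
hold(1.5)
p=cv2.imread('pics/free2.png')[:,:,::-1].astype(int); q,_=save('side','free3'); D=np.abs(q-p)
print('weight diff',D[165:200,255:280].mean(),'bg',D[200:300,300:360].mean())
G=H+.003*X; f0=ft()
grasp(45); s=read_state(); print(s['time_s'],s['grip_width'],s['grasp_force'],s['ee_pos'],ft()-f0)
line_to([*G,.2330],velocity=.025); hold(.1); print((ft()-f0).round(2))
line_to([*G,.2565],velocity=.03); hold(.1); s=read_state(); print((ft()-f0).round(2),s['ee_pos'],s['time_s'],s['grip_width'])
c,d=save('side','off'); Q=pts('side',d)
near=np.linalg.norm(Q[...,:2]-S,axis=-1)<.06
m=Q[near&(Q[...,2]>.14)&(Q[...,2]<.185)]; print(cv2.minAreaRect(m[:,:2].astype(np.float32)),np.percentile(m[:,2],[1,5]))
m=(Q[...,2]>.19)&(Q[...,2]<.24)&(Q[...,0]<.507)&(Q[...,0]>.48)&(abs(Q[...,1])<.015); print('tip z',Q[m][:,2].max() if m.any() else None)
```

```text
weight diff 3.1043809523809522 bg 2.720111111111111
28.2583 0.3914284017682035 47.63478644192219 [ 0.52347355 -0.00564215  0.20500156] [0.18733776 0.50790909 0.22019454]
[-0.09 -0.03 -2.55]
[ 0.13 -0.22 -2.9 ] [ 0.52322262 -0.00572503  0.25618469] 31.1917 0.39162924781756725
((0.5104966759681702, 0.011766212061047554), (0.06643719971179962, 0.03196215257048607), 40.030784606933594) [0.16473705 0.16628517]
tip z 0.21919355316181044
```

Run:
```python
from h import *
G=H+.003*X
line_to([*G,.2548],velocity=.02)
c=line_to([*(G-.085*X),.2548],velocity=.04,force_limit=1.5); hold(.1); s=read_state(); print(c,s['ee_pos'],s['time_s'],ft().round(2))
if not c:
    g=G-.085*X
    line_to([g[0],.15,.2548],down(285),velocity=.12)
    line_to([*T,.2],down(285),velocity=.12); hold(.2)
    p,d=save('side','tray'); Q=pts('side',d); s=read_state(); print(s['ee_pos'],s['time_s'])
    m=Q[(np.linalg.norm(Q[...,:2]-T,axis=-1)<.06)&(Q[...,2]>.09)&(Q[...,2]<.135)]
    print(m.mean(0),cv2.minAreaRect(m[:,:2].astype(np.float32)),np.percentile(m[:,2],[0,1,5]))
```

```text
False [0.44130802 0.01570428 0.25478693] 34.1333 [-0.08  0.02 -2.64]
[0.52358911 0.29761298 0.20024628] 37.55
[0.52044286 0.31496075 0.12667646] ((0.5205429196357727, 0.29897353053092957), (0.04072153940796852, 0.06927737593650818), 14.232511520385742) [0.11044855 0.11087766 0.11211472]
```

Run:
```python
from h import *
line_to([*T,.112],velocity=.08); hold(.2)
c=line_to([*T,.090],velocity=.012,force_limit=1.5); hold(.2); s=read_state(); print(c,s['ee_pos'],ft().round(2),s['wrist_torque'],s['time_s'])
if c:
    z=s['ee_pos'][2]
    line_to([*T,z-.001],velocity=.01); print(ft().round(2))
    grasp(20); let_go(); hold(.3)
    line_to([*T,.25],velocity=.12); hold(.3)
    p,d=save('top','end'); Q=pts('top',d); q2,d2=save('side','end_s'); Q2=pts('side',d2); print(read_state()['time_s'])
    for A in(Q,Q2):
        n=np.linalg.norm(A[...,:2]-T,axis=-1)<.06
        for lo,hi in((.025,.045),(.05,.13)):
            m=A[n&(A[...,2]>lo)&(A[...,2]<hi)]
            if len(m)>5: print(len(m),cv2.minAreaRect(m[:,:2].astype(np.float32)),np.percentile(m[:,2],[1,50,99]))
    cv2.imwrite('pics/ce.png',cv2.resize(q2[150:340,200:320,::-1],(378,600)))
```

```text
True [0.52351717 0.29790503 0.09877398] [0.13 0.03 5.68] [0.0895249  0.04178999 0.00273331] 40.3083
[-1.4  -1.69  7.06]
44.1083
152 ((0.5225720405578613, 0.2979457378387451), (0.039666686207056046, 0.06381332874298096), 14.174979209899902) [0.0264913  0.03453264 0.04198768]
55 ((0.522432267665863, 0.2976033687591553), (0.00939596351236105, 0.03343011438846588), 12.612651824951172) [0.05143614 0.11013287 0.11627606]
245 ((0.5205385684967041, 0.29909926652908325), (0.04024573415517807, 0.06789752095937729), 14.17111587524414) [0.02549073 0.03315959 0.04296673]
151 ((0.5205121040344238, 0.29910919070243835), (0.01085769385099411, 0.03796897828578949), 16.407608032226562) [0.05052858 0.08884309 0.11377194]
```

View pics/ce.png

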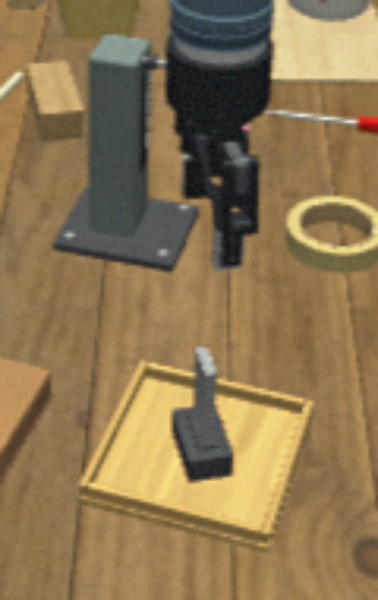

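The counterweight stands upright near the tray's centre (crop (203,445)). Its lug top is at about 0.111 m, as expected for the tray floor, and the gripper is clear.

```bash
python3 -c "
from h import *
print(sign_off())"
```

```text
the job is handed in; nothing more can be done
None
```

I hung the counterweight on the hook (about 0.3 kg by the wrist force), let it hang free and still for about 5 s, then lifted it off and stood it upright in the tray; the job is handed in at about 44 s, but `sign_off()` returned no verdict.

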